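# Stand the bail-handled tin heavy end down

### The arm

A 7-joint arm with a two-finger parallel gripper is mounted at the origin on the work surface. World frame = base frame: x ahead of the robot, y to its left, z up, the work surface at z = 0. Lengths are in m, angles in rad, forces in N, time in s.
With the tool pointing down it reaches from about 0.35 to 0.775 m from the base axis. Payload 3.1 kg.
Tool frame: the origin (TCP) lies midway between the tips of the shut fingers; the grasp point (between the pads) lies 19 mm behind it (env.tcp_to_grasp is the distance from the TCP to the grasp point, in m); y points along the fingers, x is the direction in which the jaws open and shut, and the axes are right-handed (so a half turn about y gives the same grasp; the last joint's range is limited). The gripper opens to 85 mm and grips with 20 to 120 N. Pads are 22 mm wide; open, the fingers measure 114 mm over their backs; the gripper's body (76 mm by 85 mm) begins 54 mm behind the grasp point. The pads swing forward as they close: fully open they stand 13 mm farther back than shut.
Start: joints at [1.182, 0.311, 0.014, 1.512, -0.004, 1.319, -0.027], TCP at [0.187, -0.517, 0.231] pointing down, gripper open.
Joint ranges: [-2.7, 2.7], [-0.3, 1.91], [-1.27, 1.3], [0.12, 2.57], [-1.44, 4.58], [0.2, 2.03], [-3.05, 3.05]. Speed limits (rad/s): [2.79, 2.79, 3.14, 3.14, 3.14, 3.14, 3.14].

### API

Orientations are given as [roll, pitch, yaw] about the fixed x, y, z axes, in that order (R = Rz(yaw) Ry(pitch) Rx(roll)).
In Python, from rig import env, vision gives the robot as it stands. The module is installed in compiled form; this text tells all that it offers.
- The arm moves only by the tool send_rows, never from a script. Its argument "increments" is a list of rows, each an object with "travel": the shift along the tool's x, y, z normalised to -1 to 1, where 1 is 15 cm, a list of three; "rot": the turn, a rotation vector about the tool's x, y, z normalised to -1 to 1, where 1 is 45 degrees, a list of three; "fingers": the finger opening in mm, from 0 to 85.4. A call has exactly 10 rows; each row is the pose to reach, as a shift and turn from the pose commanded when the call began, along the tool's axes at that moment; what a row does not reach only later rows make up. A row lasts 1/12 s, in which the tool goes at most 41.7 mm and 7.16 degrees, less where a joint would pass 70% of its speed; a pose out of reach is approached as far as the arm can. A call with a number of a shift or a turn outside -1 to 1 is refused whole. A call with a gripper value outside its range is refused whole. The fingers move at their own pace and stop on an object; "force" is the grip in N (left out, the last holds). Time passes only in rows, so rows that repeat a pose let the fingers close, or fill a call up. It gives the time, the measured TCP pose, the force and the opening at its end, in the units of the state.
- env.get_state(): the state, without advancing time (a new reading comes with each control period).
- vision.grab_frame(name): name is "side" or "top"; returns the picture (480x640x3 uint8, blue, green, red); there is no depth.
- vision.camera_model(name): a dict with "intrinsics" (3x3 intrinsics, pixels), "R" (3x3) and "t" (3): a world point X has camera coordinates R X + t. Camera axes: x right, y down, z forward; pixel columns grow to the right and rows downward; lengths in m; the calibration is good to about 2 mm. A picture is of the moment at which its call begins. camera_model takes no time and is no camera call.
- env.job_done(): hands the job in, once; it reports no verdict.
The state is a dict: "time": time; "joints": joint angles; "joint_velocities": joint speeds; "joint_torque": joint torques, N m; "eef_pos": TCP position; "tool_rot": TCP orientation; "ft_force": force on the tool from outside, world axes, zero at the start; "ft_torque": the same for the moment, N m; "grip_width": opening from 0.0 (shut) to 1.0 (fully open).
Only numpy, scipy, OpenCV 4.12 (cv2) and the standard library are available. Lean on these libraries where they do the work, as an engineer would, in place of code of your own. Each camera call takes 0.05 s, during which the arm holds its last target.

### The job

Something heavy is packed in one end of the long metal tin with the hoop handle, and nothing on the outside shows which end. Lift the tin clear by its handle, see which end dips, then stand it upright on that heavy end in the middle of the square cork mat, without letting go of it in mid-air, and leave it standing there by itself.

Things in the scene. Friction and masses are not known exactly. Their poses are not given: they have to be found in the camera images.
- tin: Closed bare-metal tin with a hoop handle, 150 x 60 x 60 mm, 0.45 kg, lying on a long side; both ends look alike. Origin: its centre (30 mm up as it lies, 75 mm above the mat when standing). x runs along the length (ends at -75, +75 mm), z up as it lies. A snug 0.3 kg load is hidden 45 mm from the centre, at the +x or the -x end at random: only lifting tells. Another tin has no handle.
- bail_grip (a point): Centre of the wooden grip bar on top of the tin's hoop handle, 105 mm from the tin's centre, about 135 mm above the ledge at the start, 65 mm clear above the tin. Bar: 16 mm thick (its x, along the tin), 70 mm long (its y, across the tin), 20 mm high (its z, pointing out from the tin). Two 3 mm side arms run from its ends down to pivots at the middle of the tin's sides.
- bail (a joint): Rocking of the handle on the tin about the tin's y axis through its centre, rad: 0 straight up (starts within 0.12), stops at -0.6 and +0.6, positive towards the tin's +x end. Slightly stiff. Lifted, the tin swings heavy end down to the stop; leaning the handle 45 degrees more, top towards the heavy side, brings it nearly upright. Let go with its foot on the mat within 20 degrees of upright, it settles.
- mat: Square cork mat, 130 x 130 x 8 mm, fixed flat on the ledge. Origin at the centre of its underside: its top is 8 mm higher. The other cork mat is round.
Mind the look-alikes: they are no part of the job. Leave any orange or pink look-alike of the tin alone.

How it is judged:
On the way:
1. the tin is lifted clear by its handle and one end dips (height (world z) of tin above 0.1 m and contact force between tin and the fingers above 1 N and (angle between tin's own x axis and vertical below 1.25 rad or angle between tin's own x axis and vertical above 1.89 rad)), for 0.2 s.
At the end, for the whole second after the job is handed in: The tin stands upright (within 10 degrees) and at rest on the square cork mat, its heavy end at the bottom, its centre within 30 mm of the mat's centre seen from above ((angle between tin's own x axis and vertical below 0.17 rad or angle between tin's own x axis and vertical above 2.97 rad) and z of load in the frame of mat below 0.06 m and horizontal distance between tin and mat below 0.03 m and height (world z) of tin between 0.075 and 0.092 m and linear speed of tin below 0.02 m/s and angular speed of tin below 0.2 rad/s); the robot touches nothing.
It fails at once if the tin is let go in mid-air (height (world z) of tin above 0.12 m and contact force between tin and the fingers below 0.05 N).
It also fails if it takes over 45 s, if anything falls off the work surface, if the arm or the gripper's body presses on something with over 40 N, if the wrist force passes 120 N, or if a joint passes its speed limit or range.

## Working session

There is one attempt and no reset: what is moved stays moved. The work goes in short steps, Python scripts to look and compute and a tool call to move; the robot and the scene stay as the last step left them, time stands still between calls to the robot, and variables do not carry over. Pictures are saved under pics/ and viewed, and the job is handed in when it is done.

Besides the shell and the picture viewer there is one more tool, called after "Request:" by a JSON object that holds its "method" and its "body". send_rows: Moves the arm, as the interface text tells. Scaled input: -1 to 1 covers 15 cm each way for a shift and 45 degrees each way for a turn. Its arguments: {"type":"object","properties":{"increments":{"type":"array"},"force":{"type":"number"}},"required":["increments"]}

```bash
mkdir -p pics; ls; python3 - <<'E'
from rig import env, vision
import cv2, numpy as np
np.set_printoptions(precision=4,suppress=True)
print(env.get_state()); print(env.tcp_to_grasp)
for n in("side","top"):
    cv2.imwrite(f"pics/{n}0.png",vision.grab_frame(n)); m=vision.camera_model(n); print(n,m, -m["R"].T@m["t"])
E
```

```text
pics
{'time': 0.0, 'joints': array([ 1.1823,  0.3117,  0.014 ,  1.5131, -0.0044,  1.3192, -0.0272]), 'joint_velocities': array([ 0.0001,  0.0002,  0.0006, -0.0007, -0.0002,  0.0004,  0.001 ]), 'joint_torque': array([  0.0003, -37.9913,   0.146 , -23.0591,   0.0121,   0.0137,
         0.    ]), 'eef_pos': array([ 0.1867, -0.5166,  0.2302]), 'tool_rot': array([-1.5709,  0.0024, -1.224 ]), 'ft_force': array([-0.1323, -0.4036, -0.387 ]), 'ft_torque': array([ 0.0142, -0.0155, -0.0091]), 'grip_width': 0.9984397989176764}
0.0187
side {'intrinsics': array([[542.1162,   0.    , 320.2167],
       [  0.    , 542.1162, 236.9922],
       [  0.    ,   0.    ,   1.    ]]), 'R': array([[-0.7471, -0.6646,  0.0031],
       [-0.3644,  0.4056, -0.8383],
       [ 0.5559, -0.6274, -0.5453]]), 't': array([0.2787, 0.3223, 1.0525])} [-0.2594  0.7149  0.8432]
top {'intrinsics': array([[478.9677,   0.    , 314.5894],
       [  0.    , 478.9677, 232.6243],
       [  0.    ,   0.    ,   1.    ]]), 'R': array([[ 0.0939, -0.9956,  0.0023],
       [-0.971 , -0.0921, -0.2206],
       [ 0.2198,  0.0185, -0.9754]]), 't': array([-0.1233,  0.4658,  0.9913])} [ 0.246  -0.0983  1.0699]
```

View pics/side0.png

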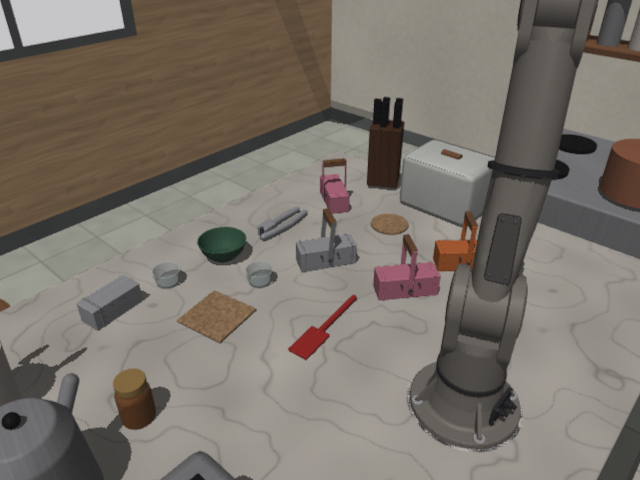

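View pics/top0.png

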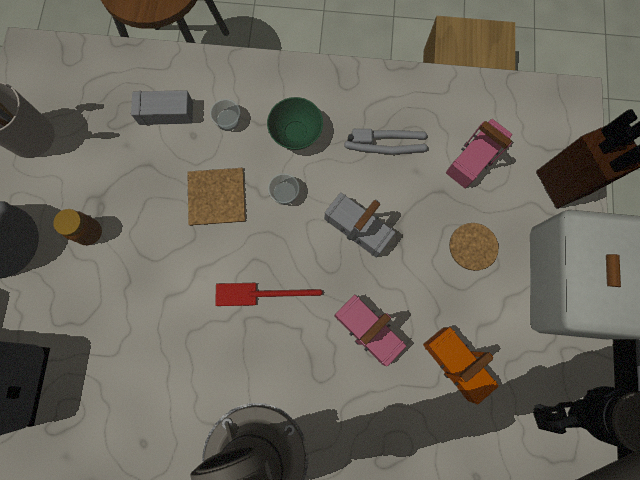

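Candidates: the bare-metal tin with a hoop at side (327,250) / top (360,222); a grey tin without a handle at side (110,300) / top (163,106); pink tins at top (480,152) and (370,328); an orange one at top (460,365). The first fits: grey, with a handle. The square mat is at top (217,196), and the round decoy at top (474,246). I'll confirm this in enlarged crops.

```bash
python3 - <<'E'
import cv2, numpy as np
a=cv2.imread("pics/side0.png")[195:285,280:370]; b=cv2.imread("pics/top0.png")[180:270,315:405]
c=cv2.imread("pics/side0.png")[280:350,170:260];d=cv2.imread("pics/top0.png")[155:235,175:260]
f=lambda i,s:cv2.resize(i,s,interpolation=cv2.INTER_CUBIC)
cv2.imwrite("pics/crop0.png",np.vstack([np.hstack([f(a,(400,400)),f(b,(400,400))]),np.hstack([f(c,(250,194)),f(d,(206,194)),np.zeros((194,344,3),np.uint8)])]))
E
```

```text
(no output)
```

View pics/crop0.png

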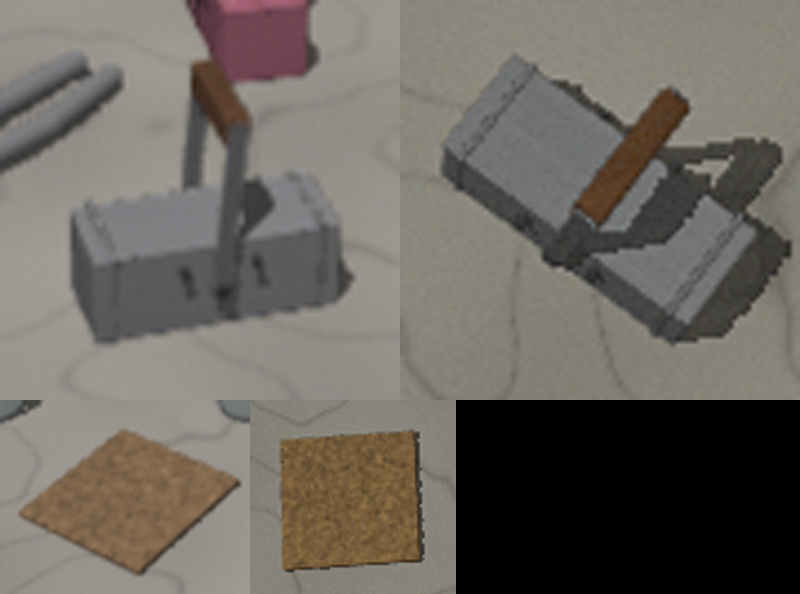

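The crops confirm both: the bare-metal tin with its hoop handle and wooden bar, and the square cork mat. Next I triangulate.

```bash
cat > h.py <<'E'
from rig import env, vision
import cv2, numpy as np
np.set_printoptions(precision=4,suppress=True)
M={n:vision.camera_model(n) for n in("side","top")}
P={n:M[n]["intrinsics"]@np.c_[M[n]["R"],M[n]["t"]] for n in M}
def tri(s,t):
    X=cv2.triangulatePoints(P["side"],P["top"],np.array(s,float).reshape(2,1),np.array(t,float).reshape(2,1)).ravel(); X=X[:3]/X[3]
    e=[np.linalg.norm((lambda q:q[:2]/q[2])(P[n]@np.r_[X,1])-p) for n,p in(("side",s),("top",t))]
    return X,max(e)
def proj(n,X):
    q=P[n]@np.r_[X,1]; return q[:2]/q[2]
E
python3 - <<'E'
from h import *
k=400/90
S=lambda p:(280+(p[0]+.5)/k-.5,195+(p[1]+.5)/k-.5); T=lambda p:(315+(p[0]+.5)/k-.5,180+(p[1]+.5)/k-.5)
for l,s,t in(("barfar",(202,64),(275,94)),("barnear",(239,123),(190,210)),("c1",(97,258),(45,148)),("c2",(340,230),(267,318)),("c3",(73,210),(115,57)),("c4",(312,175),(352,225))):
    print(l,*tri(S(s),T(t)))
a=[(123,30),(238,83),(140,172),(20,113)];b=[(165,32),(170,160),(35,168),(32,40)]
C=[]
for s,t in zip(a,b):
    X,e=tri((170+s[0]/2.778,280+s[1]/2.771),(175+t[0]/2.4235,155+t[1]/2.425)); C.append(X); print("mat",X,e)
C=np.array(C);print(C.mean(0),np.linalg.norm(C-np.roll(C,1,0),axis=1))
# end of sequence
st=env.get_state();R=cv2.Rodrigues(np.zeros(3))[0]
from scipy.spatial.transform import Rotation as Ro
print(Ro.from_euler("xyz",st["tool_rot"]).as_matrix())
E
```

```text
barfar [ 0.5328 -0.1984  0.1427] 0.2846046344067421
barnear [ 0.4754 -0.1641  0.1418] 0.2637729542726136
c1 [ 0.52   -0.0959  0.0645] 0.8805099208396829
c2 [ 0.4421 -0.2128  0.061 ] 1.5752031993930253
c3 [ 0.57   -0.127   0.0599] 0.32589174328794285
c4 [ 0.4931 -0.2509  0.0588] 1.22252436605199
mat [0.6263 0.105  0.0046] 0.7514137636975652
mat [0.5    0.0842 0.0026] 0.6322954237405627
mat [0.4789 0.2093 0.0034] 0.0506059459254843
mat [0.605  0.2314 0.0045] 0.2045554450392175
[0.5525 0.1575 0.0038] [0.1282 0.1281 0.1268 0.128 ]
[[ 0.3399 -0.0008  0.9405]
 [-0.9405  0.002   0.3399]
 [-0.0022 -1.     -0.0001]]
```

```bash
cat >> h.py <<'E'
from scipy.spatial.transform import Rotation as Ro
def plan(p,Rt=None):
    st=env.get_state(); R=Ro.from_euler("xyz",st["tool_rot"]).as_matrix()
    d=R.T@(np.array(p)-st["eef_pos"])
    r=np.zeros(3) if Rt is None else Ro.from_matrix(R.T@Rt).as_rotvec()
    print("t",st["time"],"travel",d/.15,"rot",np.degrees(r)/45,"deg",np.degrees(r)); 
    print("pos",st["eef_pos"],"j",st["joints"],"F",st["ft_force"],"g",st["grip_width"]); print(R)
def down(a):  # jaw x at world angle a deg, tool down
    a=np.radians(a); x=np.array([np.cos(a),np.sin(a),0]); y=np.array([0,0,-1.]); return np.c_[x,y,np.cross(x,y)]
E
python3 -c "
from h import *
plan((0.504,-0.181,0.24),down(-121.5))"
```

```text
t 0.1 travel [-1.3854 -0.0617  2.7498] rot [ 0.0013  1.1416 -0.0025] deg [ 0.0588 51.3717 -0.1135]
pos [ 0.1867 -0.5166  0.2303] j [ 1.1823  0.3117  0.014   1.5129 -0.0044  1.3192 -0.0272] F [ 0.4291 -0.5    -0.574 ] g 1.0012174545143333
[[ 0.3399 -0.0008  0.9405]
 [-0.9405  0.002   0.3399]
 [-0.0022 -1.     -0.0001]]
```

Request:
{"method": "send_rows", "body": {"increments": [{"travel":[-0.1,-0.03,0.1],"rot":[0,0.06,0],"fingers":85},{"travel":[-0.2,-0.06,0.2],"rot":[0,0.12,0],"fingers":85},{"travel":[-0.3,-0.1,0.3],"rot":[0,0.18,0],"fingers":85},{"travel":[-0.4,-0.1,0.4],"rot":[0,0.24,0],"fingers":85},{"travel":[-0.5,-0.1,0.5],"rot":[0,0.3,0],"fingers":85},{"travel":[-0.6,-0.1,0.6],"rot":[0,0.36,0],"fingers":85},{"travel":[-0.7,-0.1,0.7],"rot":[0,0.42,0],"fingers":85},{"travel":[-0.8,-0.1,0.8],"rot":[0,0.48,0],"fingers":85},{"travel":[-0.9,-0.1,0.9],"rot":[0,0.54,0],"fingers":85},{"travel":[-1,-0.1,1],"rot":[0,0.6,0],"fingers":85}], "force": 60}}

```text
time: 0.93
eef_pos: [0.2771, -0.3239, 0.2459]
tool_rot: [-1.572, 0.001, -1.698]
ft_force: [-0.5, -0.7, 0.6]
grip_width: 0.994
```

```bash
python3 -c "
from h import *
plan((0.504,-0.181,0.24),down(-121.5))"
```

```text
t 0.9333 travel [-1.1362  0.0386  1.3802] rot [ 0.0012  0.5386 -0.0005] deg [ 0.0519 24.2379 -0.0235]
pos [ 0.2771 -0.3239  0.2459] j [ 0.9072  0.0526 -0.0881  1.7885  0.0049  1.3017 -0.8796] F [-0.4694 -0.6981  0.5997] g 0.9943624584311501
[[-0.1264 -0.0007  0.992 ]
 [-0.992   0.0007 -0.1264]
 [-0.0006 -1.     -0.0008]]
```

Request:
{"method": "send_rows", "body": {"increments": [{"travel":[-0.1,0,0.1],"rot":[0,0.05,0],"fingers":85},{"travel":[-0.2,0,0.2],"rot":[0,0.11,0],"fingers":85},{"travel":[-0.3,0,0.3],"rot":[0,0.16,0],"fingers":85},{"travel":[-0.4,0,0.4],"rot":[0,0.22,0],"fingers":85},{"travel":[-0.5,0,0.5],"rot":[0,0.27,0],"fingers":85},{"travel":[-0.6,0,0.6],"rot":[0,0.32,0],"fingers":85},{"travel":[-0.7,0,0.7],"rot":[0,0.38,0],"fingers":85},{"travel":[-0.8,0,0.8],"rot":[0,0.43,0],"fingers":85},{"travel":[-0.9,0,0.9],"rot":[0,0.49,0],"fingers":85},{"travel":[-1,0,1],"rot":[0,0.54,0],"fingers":85}]}}

```text
time: 1.77
eef_pos: [0.4448, -0.1942, 0.2458]
tool_rot: [-1.572, -0.0, -2.122]
ft_force: [0.3, 0.2, 0.5]
grip_width: 0.996
```

```bash
python3 -c "
from h import *
plan((0.504,-0.181,0.113),down(-121.5))"
```

```text
t 1.7667 travel [-0.2814  0.8849  0.2911] rot [ 0.0013 -0.0013  0.0003] deg [ 0.0597 -0.0581  0.0132]
pos [ 0.4448 -0.1942  0.2458] j [ 0.5988  0.1838 -0.2607  1.6453  0.0487  1.3199 -1.7915] F [0.296  0.1782 0.5336] g 0.9958326121225083
[[-0.5234 -0.001   0.8521]
 [-0.8521  0.0003 -0.5234]
 [ 0.0002 -1.     -0.001 ]]
```

Request:
{"method": "send_rows", "body": {"increments": [{"travel":[-0.1,0,0.1],"rot":[0,0,0],"fingers":85},{"travel":[-0.2,0,0.2],"rot":[0,0,0],"fingers":85},{"travel":[-0.28,0,0.29],"rot":[0,0,0],"fingers":85},{"travel":[-0.28,0.1,0.29],"rot":[0,0,0],"fingers":85},{"travel":[-0.28,0.25,0.29],"rot":[0,0,0],"fingers":85},{"travel":[-0.28,0.4,0.29],"rot":[0,0,0],"fingers":85},{"travel":[-0.28,0.55,0.29],"rot":[0,0,0],"fingers":85},{"travel":[-0.28,0.7,0.29],"rot":[0,0,0],"fingers":85},{"travel":[-0.28,0.8,0.29],"rot":[0,0,0],"fingers":85},{"travel":[-0.28,0.88,0.29],"rot":[0,0,0],"fingers":85}]}}

```text
time: 2.6
eef_pos: [0.5019, -0.1814, 0.1119]
tool_rot: [-1.575, -0.001, -2.119]
ft_force: [-0.4, -0.6, 0.3]
grip_width: 0.993
```

```bash
python3 -c "
from h import *
plan((0.504,-0.181,0.113),down(-121.5))
a=vision.grab_frame('side')[150:290,250:410];b=vision.grab_frame('top')[150:290,280:440]
f=lambda i:cv2.resize(i,(400,350),interpolation=cv2.INTER_CUBIC)
cv2.imwrite('pics/g1.png',np.hstack([f(a),f(b)]))"
```

```text
t 2.6 travel [-0.0094 -0.0075  0.0106] rot [0.005  0.0017 0.0011] deg [0.2232 0.0748 0.0505]
pos [ 0.5019 -0.1814  0.1119] j [ 0.5215  0.3946 -0.2694  1.7175  0.118   1.0494 -1.9068] F [-0.4169 -0.5845  0.3396] g 0.9933400135593501
[[-0.5214 -0.0038  0.8533]
 [-0.8533  0.0013 -0.5214]
 [ 0.0009 -1.     -0.0039]]
```

View pics/g1.png

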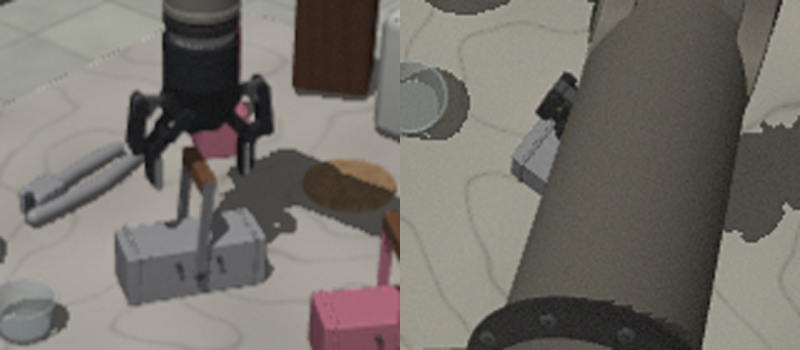

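The side crop shows the fingers at (152,165) and (243,160) straddling the bar at (198,168). Closing now, then lifting.

Request:
{"method": "send_rows", "body": {"increments": [{"travel":[0,0,0],"rot":[0,0,0],"fingers":10},{"travel":[0,0,0],"rot":[0,0,0],"fingers":5},{"travel":[0,0,0],"rot":[0,0,0],"fingers":5},{"travel":[0,0,0],"rot":[0,0,0],"fingers":5},{"travel":[0,0,0],"rot":[0,0,0],"fingers":5},{"travel":[0,0,0],"rot":[0,0,0],"fingers":5},{"travel":[0,0,0],"rot":[0,0,0],"fingers":5},{"travel":[0,0,0],"rot":[0,0,0],"fingers":5},{"travel":[0,0,0],"rot":[0,0,0],"fingers":5},{"travel":[0,0,0],"rot":[0,0,0],"fingers":5}], "force": 80}}

```text
time: 3.53
eef_pos: [0.5048, -0.1811, 0.1153]
tool_rot: [-1.569, 0.002, -2.119]
ft_force: [0.4, 3.1, 4.7]
grip_width: 0.176
```

Request:
{"method": "send_rows", "body": {"increments": [{"travel":[0,-0.03,0],"rot":[0,0,0],"fingers":5},{"travel":[0,-0.08,0],"rot":[0,0,0],"fingers":5},{"travel":[0,-0.16,0],"rot":[0,0,0],"fingers":5},{"travel":[0,-0.26,0],"rot":[0,0,0],"fingers":5},{"travel":[0,-0.38,0],"rot":[0,0,0],"fingers":5},{"travel":[0,-0.5,0],"rot":[0,0,0],"fingers":5},{"travel":[0,-0.63,0],"rot":[0,0,0],"fingers":5},{"travel":[0,-0.76,0],"rot":[0,0,0],"fingers":5},{"travel":[0,-0.88,0],"rot":[0,0,0],"fingers":5},{"travel":[0,-1,0],"rot":[0,0,0],"fingers":5}]}}

```text
time: 4.37
eef_pos: [0.5014, -0.1824, 0.2637]
tool_rot: [-1.575, -0.002, -2.12]
ft_force: [0.2, 0.3, -4.8]
grip_width: 0.174
```

```bash
python3 -c "
from h import *
plan((0.504,-0.181,0.26),down(-121.5))
a=vision.grab_frame('side')[80:290,210:450];b=vision.grab_frame('top')[80:290,240:480]
f=lambda i:cv2.resize(i,(400,350),interpolation=cv2.INTER_CUBIC)
cv2.imwrite('pics/g2.png',np.hstack([f(a),f(b)]))"
```

```text
t 4.3667 travel [-0.017   0.0243  0.0097] rot [0.0057 0.0001 0.0031] deg [0.256  0.0064 0.1377]
pos [ 0.5014 -0.1824  0.2637] j [ 0.5311  0.2807 -0.2786  1.4832  0.0785  1.3936 -1.8719] F [ 0.1878  0.2761 -4.8417] g 0.1742937397117059
[[-0.5224 -0.0051  0.8527]
 [-0.8527  0.0003 -0.5224]
 [ 0.0024 -1.     -0.0045]]
```

View pics/g2.png

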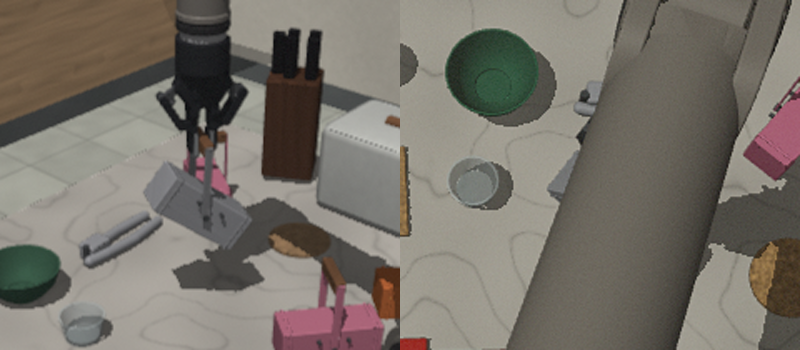

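The side crop shows the tin hanging with its right end (245,225) lower than its left (150,185). So the heavy end is the one towards world (-0.52,-0.85), which is the jaw's +x side. To choose a reachable tilt direction at the mat, I'll fit a simple arm model to the logged states.

```bash
cat > kin.py <<'E'
import numpy as np
from scipy.optimize import least_squares
from scipy.spatial.transform import Rotation as Ro
D=[([1.1823,.3117,.014,1.5131,-.0044,1.3192,-.0272],[.1867,-.5166,.2302],[-1.5709,.0024,-1.224]),
([.9072,.0526,-.0881,1.7885,.0049,1.3017,-.8796],[.2771,-.3239,.2459],[-1.572,.001,-1.698]),
([.5988,.1838,-.2607,1.6453,.0487,1.3199,-1.7915],[.4448,-.1942,.2458],[-1.572,0,-2.122]),
([.5215,.3946,-.2694,1.7175,.118,1.0494,-1.9068],[.5019,-.1814,.1119],[-1.575,-.001,-2.119]),
([.5311,.2807,-.2786,1.4832,.0785,1.3936,-1.8719],[.5014,-.1824,.2637],[-1.575,-.002,-2.12])]
Rz=lambda a:Ro.from_euler("z",a).as_matrix();Ry=lambda a:Ro.from_euler("y",a).as_matrix()
T0=np.c_[[1,0,0],[0,0,1],[0,-1,0]].astype(float) # placeholder
def fk(q,k,s=(-1,1,-1,1,-1,1,-1)):
    h,A,a,B,b,L,c=k; z=np.array([0,0,1.]);x=np.array([1.,0,0])
    q=np.array(q)*s
    R=Rz(q[0])@Ry(q[1]);p=h*z+R@Rz(q[2])@(A*z+a*x)
    R=R@Rz(q[2])@Ry(q[3])
    R=R@Rz(q[4]);p=p+R@(B*z+b*x);R=R@Ry(q[5]);p=p+R@(L*z+c*x)
    return p,R@Rz(q[6])
if __name__=="__main__":
    np.set_printoptions(precision=4,suppress=True)
    import itertools
    best=[]
    for s3,s5,s7 in itertools.product((-1,1),repeat=3):
        s=(-1,1,s3,1,s5,1,s7)
        f=lambda k:np.concatenate([fk(q,k,s)[0]-p for q,p,_ in D]+[1e-3*(k-np.array([.285,.42,0,.31,0,.33,0]))])
        r=least_squares(f,[.285,.42,0,.31,0,.33,0])
        # constant tool rot
        Rs=[fk(q,r.x,s)[1].T@Ro.from_euler("xyz",o).as_matrix() for q,p,o in D]
        sp=max(np.abs(Rs[0]-X).max() for X in Rs)
        print(s,r.cost,r.x,sp); 
        if sp<.05: print(Rs[0],Rs[3]); print([fk(q,r.x,s)[0]-p for q,p,_ in D])
E
python3 kin.py
```

```text
(-1, 1, -1, 1, -1, 1, -1) 0.0005006000695683397 [ 4.2824  0.5604 -0.0053  0.4217  0.0369  4.4468 -0.0002] 0.000589697543180529
[[-1.      0.     -0.0001]
 [-0.0001 -0.      1.    ]
 [ 0.      1.      0.    ]] [[-1.     -0.0001  0.0003]
 [ 0.0003 -0.0003  1.    ]
 [-0.0001  1.      0.0003]]
[array([ 0.0184,  0.0006, -0.0012]), array([0.0053, 0.018 , 0.0016]), array([0.0082, 0.0101, 0.0009]), array([ 0.0019,  0.008 , -0.0003]), array([ 0.0002,  0.006 , -0.0009])]
(-1, 1, -1, 1, -1, 1, 1) 0.0005006000695683397 [ 4.2824  0.5604 -0.0053  0.4217  0.0369  4.4468 -0.0002] 1.9025189745710085
(-1, 1, -1, 1, 1, 1, -1) 0.00033497521776592053 [-0.2138  0.4675  0.0002  0.4189  0.0015 -0.1067  0.0031] 0.19577628133749983
(-1, 1, -1, 1, 1, 1, 1) 0.00033497521776592053 [-0.2138  0.4675  0.0002  0.4189  0.0015 -0.1067  0.0031] 1.9126286735923486
(-1, 1, 1, 1, -1, 1, -1) 0.007018389988740353 [-1.2795  0.3873 -0.0032  0.4283  0.0109 -1.2689  0.02  ] 0.5360287359766197
(-1, 1, 1, 1, -1, 1, 1) 0.007018389988740353 [-1.2795  0.3873 -0.0032  0.4283  0.0109 -1.2689  0.02  ] 1.9938274248128116
(-1, 1, 1, 1, 1, 1, -1) 0.03367181084895148 [48.3188  1.4708 -0.0611  0.4599  0.429  48.9902 -0.0064] 0.6085485915373517
(-1, 1, 1, 1, 1, 1, 1) 0.03367181084895148 [48.3188  1.4708 -0.0611  0.4599  0.429  48.9902 -0.0064] 1.995854885921763
```

```bash
cat > kin2.py <<'E'
from kin import *
def fk2(q,k):
    h,A,B,L,d1,d2,d3=k; z=np.array([0,0,1.]);y=np.array([0,1.,0]); q=np.array(q)*(-1,1,-1,1,-1,1,-1)
    R=Rz(q[0])@Ry(q[1]);p=h*z+R@(d1*y);R=R@Rz(q[2]);p=p+R@(A*z+d2*y);R=R@Ry(q[3])@Rz(q[4]);p=p+R@(B*z+d3*y);R=R@Ry(q[5]);p=p+R@(L*z)
    return p,R@Rz(q[6])@np.array([[-1.,0,0],[0,0,1],[0,1,0]])
k0=np.array([.285,.42,.42,.26,0,0,0])
def fit(D,w=1e-3):
    f=lambda k:np.concatenate([fk2(q,k)[0]-p for q,p,_ in D]+[w*(k-k0)])
    r=least_squares(f,k0); return r.x,[fk2(q,r.x)[0]-p for q,p,_ in D]
if __name__=="__main__":
    np.set_printoptions(precision=4,suppress=True)
    print(*fit(D),sep="\n")
E
python3 kin2.py
```

```text
[ 0.2435  0.4737  0.4179  0.3591 -0.0153 -0.0012 -0.0006]
[array([ 0., -0.,  0.]), array([-0., -0., -0.]), array([-0.,  0.,  0.]), array([-0.,  0.,  0.]), array([ 0., -0., -0.])]
```

```bash
cat > ik.py <<'E'
from kin2 import *
import sys
lo=np.array([-2.7,-.3,-1.27,.12,-1.44,.2,-3.05]);hi=np.array([2.7,1.91,1.3,2.57,4.58,2.03,3.05])
def tilt(az,t):
    a,t=np.radians([az,t]);hh=np.array([np.cos(a),np.sin(a),0]);z=np.array([0,0,1.])
    x=hh*np.cos(t)-z*np.sin(t);y=-z*np.cos(t)-hh*np.sin(t);return np.c_[x,y,np.cross(x,y)],hh
def ik(p,R,k,q0,m=.03):
    f=lambda q:np.concatenate([5*(fk2(q,k)[0]-p),Ro.from_matrix(fk2(q,k)[1].T@R).as_rotvec(),1e-4*(q-q0)])
    r=least_squares(f,np.clip(q0,lo+m,hi-m),bounds=(lo+m,hi-m));return r.x,np.abs(r.fun[:6]).max()
if __name__=="__main__":
    np.set_printoptions(precision=3,suppress=True)
    mat=np.array([.5525,.1575,0]);rng=np.random.default_rng(0)
    for h in(.24,.285,.33):
        f=lambda k:np.concatenate([fk2(q,np.r_[h,k])[0]-p for q,p,_ in D]+[1e-4*(k-k0[1:])])
        k=np.r_[h,least_squares(f,k0[1:]).x];print(k)
        for az in range(-180,180,15):
            R,hh=tilt(az,50)
            p=mat+.087*hh+[0,0,.142+.005]+R[:,1]*.0187
            best=(9,None)
            for i in range(6):
                q,e=ik(p,R,k,np.array([.53,.28,-.28,1.48,.08,1.39,-1.87])+(rng.normal(0,.5,7) if i else 0))
                if e<best[0]:best=(e,q)
            if best[0]<.02:print(az,best[0].round(4),best[1])
E
python3 ik.py
```

```text
[ 0.24   0.474  0.418  0.356 -0.015 -0.001 -0.001]
-135 0.0 [ 0.999  0.275 -0.862  2.335 -1.41   0.5   -0.896]
-120 0.0 [ 0.683  0.346 -0.432  2.144 -1.109  0.802 -0.946]
-105 0.0 [ 0.838  0.549 -0.665  1.907 -0.714  0.913 -1.098]
-90 0.0 [ 0.79   0.718 -0.728  1.659 -0.454  1.114 -1.164]
-75 0.0 [ 0.717  0.897 -0.836  1.397 -0.215  1.341 -1.212]
-60 0.0 [ 0.324  0.893 -0.304  1.14  -0.46   1.666 -0.899]
-45 0.0 [ 0.404  1.171 -0.94   0.835  0.091  1.874 -1.096]
75 0.0 [-0.658  1.035 -0.041  0.824  0.548  2.     0.659]
90 0.0 [-0.667  0.897 -0.188  1.111  0.711  1.835  0.671]
[ 0.285  0.474  0.418  0.401 -0.015 -0.001 -0.001]
-135 0.0 [ 1.082  0.291 -0.846  2.385 -1.41   0.54  -0.795]
-120 0.0 [ 0.556  0.346 -0.182  2.174 -1.154  0.903 -0.821]
-105 0.0 [ 0.397  0.486  0.002  1.925 -0.982  1.15  -0.811]
-90 0.0 [ 0.954  0.859 -0.945  1.629 -0.222  1.097 -1.293]
-75 0.0 [ 0.536  0.826 -0.428  1.355 -0.465  1.444 -0.974]
-60 0.0 [ 0.499  1.028 -0.658  1.043 -0.188  1.663 -1.043]
-45 0.0 [ 0.263  1.145 -0.472  0.703 -0.216  1.953 -0.889]
75 0.0 [-0.825  1.148  0.411  0.683  0.226  2.    
[... 188 characters left out ...]
33   0.474  0.418  0.446 -0.015 -0.001 -0.001]
-135 0.0 [ 1.071  0.29  -0.713  2.428 -1.41   0.616 -0.69 ]
-120 0.0 [ 0.955  0.432 -0.558  2.176 -0.994  0.8   -0.854]
-105 0.0 [ 0.901  0.601 -0.574  1.898 -0.683  0.978 -0.978]
-90 0.0 [ 0.466  0.679 -0.084  1.617 -0.759  1.342 -0.807]
-75 0.0 [ 0.722  0.965 -0.739  1.287 -0.206  1.428 -1.117]
-60 0.0 [ 0.365  1.026 -0.296  0.953 -0.41   1.756 -0.871]
-45 0.0142 [ 0.306  1.244 -0.656  0.57  -0.047  2.    -0.931]
90 0.0 [-0.633  1.075 -0.479  0.905  0.894  1.998  0.571]
105 0.0 [-0.479  1.037 -0.882  1.247  1.169  1.998  0.466]
120 0.0 [-0.66   0.767 -0.534  1.571  1.005  1.638  0.578]
150 0.0 [-0.341  0.616 -0.988  2.138  1.336  1.493  0.536]
```

```bash
python3 -c "
from h import *
plan((0.545,0.07,0.30),down(-95))"
```

```text
t 4.4667 travel [-1.5803 -0.2276 -0.6476] rot [-0.0048 -0.5887  0.0016] deg [ -0.2141 -26.4897   0.07  ]
pos [ 0.5041 -0.183   0.2663] j [ 0.531   0.2787 -0.2791  1.4792  0.0785  1.3909 -1.872 ] F [ 1.8056 -0.5962 -5.2996] g 0.17571884118440073
[[-0.5223  0.0031  0.8527]
 [-0.8527 -0.0023 -0.5223]
 [ 0.0003 -1.      0.0039]]
```

Request:
{"method": "send_rows", "body": {"increments": [{"travel":[-0.03,-0.02,-0.01],"rot":[0,-0.02,0],"fingers":5},{"travel":[-0.09,-0.04,-0.03],"rot":[0,-0.05,0],"fingers":5},{"travel":[-0.17,-0.07,-0.06],"rot":[0,-0.09,0],"fingers":5},{"travel":[-0.26,-0.1,-0.1],"rot":[0,-0.13,0],"fingers":5},{"travel":[-0.36,-0.13,-0.14],"rot":[0,-0.17,0],"fingers":5},{"travel":[-0.46,-0.16,-0.19],"rot":[0,-0.21,0],"fingers":5},{"travel":[-0.57,-0.19,-0.23],"rot":[0,-0.25,0],"fingers":5},{"travel":[-0.68,-0.21,-0.28],"rot":[0,-0.3,0],"fingers":5},{"travel":[-0.79,-0.22,-0.32],"rot":[0,-0.35,0],"fingers":5},{"travel":[-0.9,-0.22,-0.37],"rot":[0,-0.39,0],"fingers":5}]}}

```text
time: 5.3
eef_pos: [0.5272, -0.0355, 0.2979]
tool_rot: [-1.569, 0.0, -1.809]
ft_force: [-0.0, 1.1, -6.3]
grip_width: 0.178
```

```bash
python3 -c "
from h import *
plan((0.545,0.07,0.30),down(-95))"
```

```text
t 5.3 travel [-0.7115 -0.0138 -0.0506] rot [-0.0019 -0.1917 -0.0003] deg [-0.0861 -8.6277 -0.0126]
pos [ 0.5272 -0.0355  0.2979] j [ 0.3504  0.2656 -0.4085  1.4306  0.1051  1.4654 -1.8648] F [-0.0043  1.0577 -6.266 ] g 0.1778821550470553
[[-0.2356  0.0015  0.9718]
 [-0.9718 -0.     -0.2356]
 [-0.0003 -1.      0.0015]]
```

Request:
{"method": "send_rows", "body": {"increments": [{"travel":[-0.11,0,-0.01],"rot":[0,-0.04,0],"fingers":5},{"travel":[-0.22,0,-0.02],"rot":[0,-0.07,0],"fingers":5},{"travel":[-0.32,0,-0.03],"rot":[0,-0.1,0],"fingers":5},{"travel":[-0.41,0,-0.03],"rot":[0,-0.12,0],"fingers":5},{"travel":[-0.49,0,-0.04],"rot":[0,-0.14,0],"fingers":5},{"travel":[-0.56,0,-0.04],"rot":[0,-0.16,0],"fingers":5},{"travel":[-0.62,0,-0.05],"rot":[0,-0.17,0],"fingers":5},{"travel":[-0.66,0,-0.05],"rot":[0,-0.18,0],"fingers":5},{"travel":[-0.69,0,-0.05],"rot":[0,-0.19,0],"fingers":5},{"travel":[-0.71,-0.01,-0.05],"rot":[0,-0.19,0],"fingers":5}]}}

```text
time: 6.13
eef_pos: [0.5448, 0.0676, 0.2985]
tool_rot: [-1.572, -0.0, -1.664]
ft_force: [0.1, 0.2, -4.3]
grip_width: 0.171
```

```bash
python3 -c "
from h import *
from ik import tilt
R,hh=tilt(-95,45)
# keep bar (grasp) at place: TCP = grasp + R y*.0187
g=np.array([.5525,.1575,0])+.087*hh+[0,0,.262]
print(g)
plan(g+R[:,1]*.0187,R)
cv2.imwrite('pics/g3.png',vision.grab_frame('side'))"
```

```text
[0.5449 0.0708 0.262 ]
t 6.1333 travel [-0.1098  0.3312 -0.0013] rot [-0.0019 -0.007   1.0006] deg [-0.0836 -0.3148 45.0264]
pos [0.5448 0.0676 0.2985] j [ 0.195   0.3214 -0.4797  1.3685  0.147   1.4877 -1.9394] F [ 0.0553  0.2497 -4.2547] g 0.17112317582834916
[[-0.0926 -0.0008  0.9957]
 [-0.9957 -0.0004 -0.0926]
 [ 0.0005 -1.     -0.0007]]
```

View pics/g3.png

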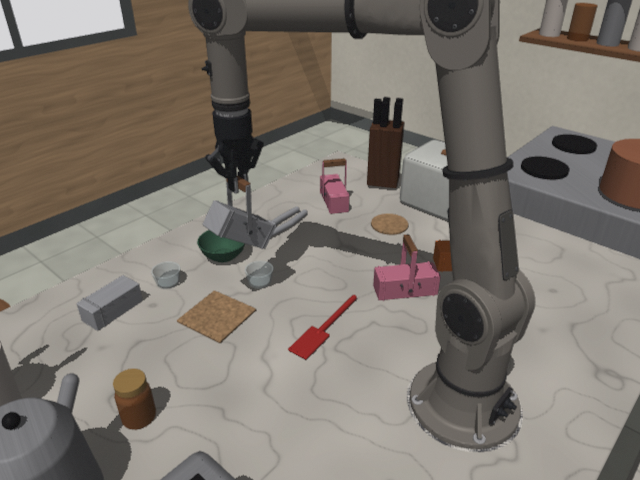

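Request:
{"method": "send_rows", "body": {"increments": [{"travel":[-0.01,0.03,0],"rot":[0,0,0.08],"fingers":5},{"travel":[-0.02,0.07,0],"rot":[0,0,0.18],"fingers":5},{"travel":[-0.03,0.1,0],"rot":[0,0,0.29],"fingers":5},{"travel":[-0.04,0.13,0],"rot":[0,0,0.4],"fingers":5},{"travel":[-0.06,0.17,0],"rot":[0,0,0.51],"fingers":5},{"travel":[-0.07,0.2,0],"rot":[0,0,0.62],"fingers":5},{"travel":[-0.08,0.24,0],"rot":[0,0,0.73],"fingers":5},{"travel":[-0.09,0.27,0],"rot":[0,0,0.83],"fingers":5},{"travel":[-0.1,0.3,0],"rot":[0,0,0.92],"fingers":5},{"travel":[-0.11,0.33,0],"rot":[0,-0.01,1.0],"fingers":5}]}}

```text
time: 7.02
eef_pos: [0.5467, 0.0801, 0.2478]
tool_rot: [-1.565, 0.782, -1.656]
ft_force: [0.7, -0.1, -5.6]
grip_width: 0.173
```

```bash
python3 -c "
from h import *
from ik import tilt
R,hh=tilt(-95,45)
g=np.array([.5525,.1575,0])+.087*hh+[0,0,.262]
plan(g+R[:,1]*.0187,R)
a=vision.grab_frame('side')[150:360,130:370];b=vision.grab_frame('top')[80:290,150:390]
f=lambda i:cv2.resize(i,(400,350),interpolation=cv2.INTER_CUBIC)
cv2.imwrite('pics/g4.png',np.hstack([f(a),f(b)]))"
```

```text
t 7.0167 travel [-0.0226  0.0136 -0.0063] rot [-0.0058  0.0018  0.0039] deg [-0.2611  0.08    0.1736]
pos [0.5467 0.0801 0.2478] j [ 0.7087  0.4388 -0.5645  1.6265 -0.5786  1.2698 -1.2656] F [ 0.6982 -0.1394 -5.612 ] g 0.17318692292383087
[[-0.0604  0.066   0.996 ]
 [-0.7067  0.7019 -0.0894]
 [-0.705  -0.7092  0.0042]]
```

View pics/g4.png

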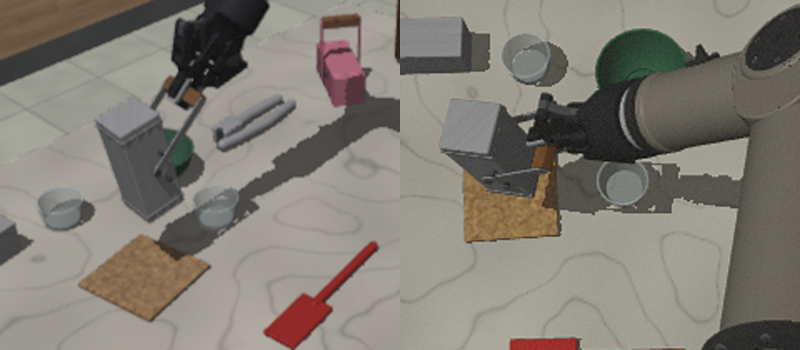

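The tin now stands nearly upright in the grip, heavy end down. I'll zoom in to measure the tilt and centre.

```bash
python3 -c "
from h import *
a=vision.grab_frame('side')[200:290,180:260];b=vision.grab_frame('top')[130:210,165:255]
cv2.imwrite('pics/g5.png',np.hstack([cv2.resize(a,(400,450),interpolation=cv2.INTER_CUBIC),cv2.resize(b,(400,450),interpolation=cv2.INTER_CUBIC)]))"
```

```text
(no output)
```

View pics/g5.png

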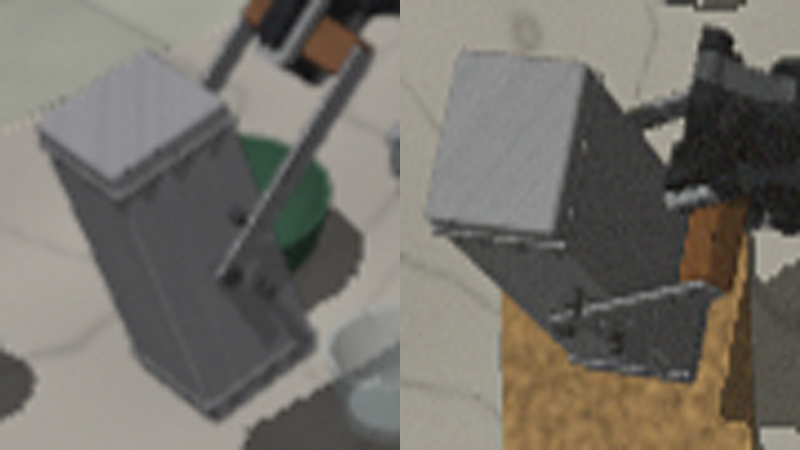

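```bash
python3 - <<'E'
from h import *
S=lambda p:(180+(p[0]+.5)/5-.5,200+(p[1]+.5)/5-.5);T=lambda p:(165+(p[0]+.5)/4.444-.5,130+(p[1]+.5)/5.625-.5)
X={}
for l,s,t in(("UL",(40,130),(60,50)),("UR",(148,50),(187,65)),("LR",(233,108),(155,235)),("LL",(115,193),(28,218)),("bLL",(215,420),(175,362)),("bLR",(315,345),(293,380))):
    X[l],e=tri(S(s),T(t)); print(l,X[l],e)
top=(X["UL"]+X["UR"]+X["LR"]+X["LL"])/4
ax=((X["LL"]-X["bLL"])+(X["LR"]-X["bLR"]))/2
print(top,ax,np.linalg.norm(ax)); ax/=np.linalg.norm(ax)
print("tilt",np.degrees(np.arccos(ax[2])),"centre",top-.075*ax, ax)
E
```

```text
UL [0.5823 0.1825 0.2487] 1.0799821138349552
UR [0.5773 0.1263 0.2641] 0.14627248826362138
LR [0.5187 0.1306 0.2616] 0.9527699049371363
LL [0.5255 0.1881 0.2447] 0.7850920078437503
bLL [0.5209 0.1563 0.1129] 0.7448917476605791
bLR [0.5175 0.099  0.1233] 0.046134822434778296
[0.5509 0.1569 0.2548] [0.0029 0.0317 0.1351] 0.13874384062390854
tilt 13.244896941514478 centre [0.5494 0.1397 0.1818] [0.0208 0.2282 0.9734]
```

```bash
cat > next.py <<'E'
from h import *
import kin2,ik
D=kin2.D+[([.7087,.4388,-.5645,1.6265,-.5786,1.2698,-1.2656],[.5467,.0801,.2478],[-1.565,.782,-1.656])]
k,res=kin2.fit(D,1e-4);print(k,np.abs(res).max())
E
cat > s1.py <<'E'
from next import *
st=env.get_state();R=Ro.from_euler("xyz",st["tool_rot"]).as_matrix();g=st["eef_pos"]-R[:,1]*.0187
c=np.array([.5494,.1397,.1818]);ax=np.array([.0208,.2282,.9734])
for a in(10,12,14):
    Q=Ro.from_rotvec(np.radians(a)*R[:,2]).as_matrix();print(a,"axis",Q@ax,"c-g",Q@(c-g))
Q=Ro.from_rotvec(np.radians(12)*R[:,2]).as_matrix();rel=Q@(c-g);R2=Q@R
for z in(.14,.085):
    gt=np.array([.5525,.1575,z])-rel; p=gt+R2[:,1]*.0187
    print(z,"bar",gt,ik.ik(p,R2,k,st["joints"])); plan(p,R2)
E
python3 s1.py
```

```text
[ 0.2492  0.4737  0.4179  0.3649 -0.015  -0.0016 -0.0004] 5.8908184639050454e-05
10 axis [0.0056 0.0564 0.9984] c-g [ 0.005   0.0836 -0.0667]
12 axis [0.0025 0.0216 0.9998] c-g [ 0.0052  0.0859 -0.0637]
14 axis [-0.0005 -0.0131  0.9999] c-g [ 0.0054  0.088  -0.0607]
0.14 bar [0.5473 0.0716 0.2037] (array([ 0.7905,  0.6146, -0.6022,  1.7038, -0.6946,  1.205 , -1.0543]), np.float64(3.4108433129368926e-09))
t 7.2167 travel [0.2342 0.2866 0.0094] rot [-0.     -0.      0.2667] deg [-0. -0. 12.]
pos [0.5466 0.082  0.2487] j [ 0.7056  0.438  -0.5656  1.625  -0.5778  1.2706 -1.27  ] F [-0.6516 -0.0525 -4.5594] g 0.1703948048890392
[[-0.0602  0.0639  0.9961]
 [-0.7072  0.7015 -0.0878]
 [-0.7044 -0.7098  0.0029]]
0.085 bar [0.5473 0.0716 0.1487] (array([ 0.7843,  0.6996, -0.5961,  1.7368, -0.6771,  1.1199, -0.9863]), np.float64(4.718642499639051e-09))
t 7.2167 travel [0.4925 0.5469 0.0083] rot [-0.     -0.      0.2667] deg [-0. -0. 12.]
pos [0.5466 0.082  0.2487] j [ 0.7056  0.438  -0.5656  1.625  -0.5778  1.2706 -1.27  ] F [-0.6516 -0.0525 -4.5594] g 0.1703948048890392
[[-0.0602  0.0639  0.9961]
 [-0.7072  0.7015 -0.0878]
 [-0.7044 -0.7098  0.0029]]
```

Request:
{"method": "send_rows", "body": {"increments": [{"travel":[0.02,0.02,0],"rot":[0,0,0.03],"fingers":5},{"travel":[0.04,0.05,0],"rot":[0,0,0.06],"fingers":5},{"travel":[0.07,0.09,0],"rot":[0,0,0.1],"fingers":5},{"travel":[0.1,0.13,0],"rot":[0,0,0.14],"fingers":5},{"travel":[0.13,0.17,0],"rot":[0,0,0.18],"fingers":5},{"travel":[0.16,0.2,0],"rot":[0,0,0.21],"fingers":5},{"travel":[0.19,0.23,0],"rot":[0,0,0.24],"fingers":5},{"travel":[0.21,0.26,0.01],"rot":[0,0,0.26],"fingers":5},{"travel":[0.23,0.28,0.01],"rot":[0,0,0.27],"fingers":5},{"travel":[0.23,0.29,0.01],"rot":[0,0,0.28],"fingers":5}]}}

```text
time: 8.05
eef_pos: [0.5487, 0.0897, 0.1931]
tool_rot: [-1.566, 1.005, -1.654]
ft_force: [0.6, -0.2, -5.6]
grip_width: 0.174
```

```bash
python3 -c "
from h import *
plan((.5,.1,.2))
a=vision.grab_frame('side')[225:325,180:270];b=vision.grab_frame('top')[135:235,170:260]
cv2.imwrite('pics/g6.png',np.hstack([cv2.resize(a,(400,444),interpolation=cv2.INTER_CUBIC),cv2.resize(b,(400,444),interpolation=cv2.INTER_CUBIC)]))"
```

```text
t 8.05 travel [-0.0609  0.0089 -0.3292] rot [0. 0. 0.] deg [0. 0. 0.]
pos [0.5487 0.0897 0.1931] j [ 0.7886  0.6216 -0.5994  1.706  -0.7061  1.2073 -1.0431] F [ 0.6208 -0.1514 -5.6218] g 0.17367926809699383
[[-0.0443  0.0742  0.9963]
 [-0.5341  0.841  -0.0864]
 [-0.8443 -0.5359  0.0024]]
```

View pics/g6.png

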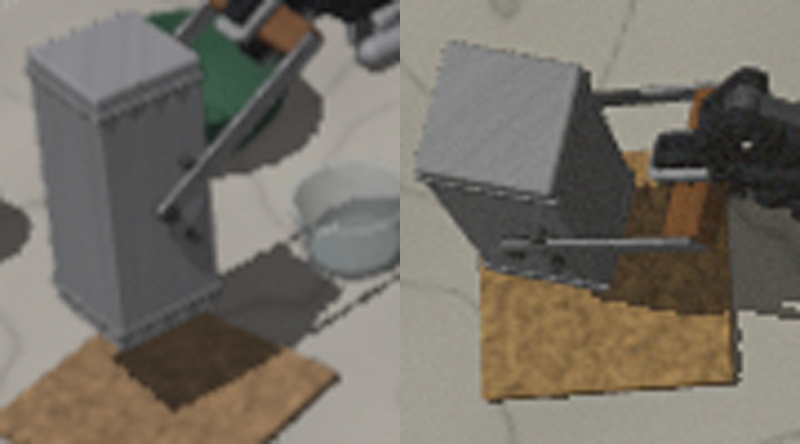

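```bash
python3 - <<'E'
from h import *
k=4.444
S=lambda p:(180+(p[0]+.5)/k-.5,225+(p[1]+.5)/k-.5);T=lambda p:(170+(p[0]+.5)/k-.5,135+(p[1]+.5)/k-.5)
X={}
for l,s,t in(("UL",(30,65),(47,43)),("UR",(125,12),(183,67)),("LR",(203,60),(155,197)),("LL",(100,108),(17,175)),("bLL",(122,347),(85,262)),("bLR",(218,285),(208,288))):
    X[l],e=tri(S(s),T(t)); print(l,X[l],e)
top=(X["UL"]+X["UR"]+X["LR"]+X["LL"])/4
ax=((X["LL"]-X["bLL"])+(X["LR"]-X["bLR"]))/2
n=np.cross(X["UR"]-X["LL"],X["UL"]-X["LR"]);n/=np.linalg.norm(n);print("face n",n)
print(top,ax,np.linalg.norm(ax)); ax/=np.linalg.norm(ax)
print("tilt",np.degrees(np.arccos(ax[2])),"centre",top-.075*ax, ax)
st=env.get_state();R=Ro.from_euler("xyz",st["tool_rot"]).as_matrix();g=st["eef_pos"]-R[:,1]*.0187
c=top-.075*np.array([0,0,1]); print("g-c",g-c,np.linalg.norm(g-c))
E
```

```text
UL [0.5849 0.1883 0.2162] 0.6791101573256919
UR [0.5818 0.1304 0.2188] 1.284490555279976
LR [0.5216 0.133  0.2189] 0.577885487887423
LL [0.525  0.1916 0.2198] 0.265941836612444
bLL [0.5279 0.1977 0.0809] 0.69434640021558
bLR [0.5223 0.1376 0.0857] 0.9754287551409471
face n [0.0311 0.0128 0.9994]
[0.5533 0.1608 0.2184] [-0.0018 -0.0054  0.1361] 0.13619026494135159
tilt 2.3988582327122456 centre [0.5543 0.1638 0.1435] [-0.013  -0.0398  0.9991]
g-c [-0.0062 -0.0862  0.0605] 0.10550999889713587
```

The tin is about 2° from upright, centred near (0.554,0.162) with its foot at about z 0.07. Now lowering.

Request:
{"method": "send_rows", "body": {"increments": [{"travel":[0.02,0.01,0],"rot":[0,0,0],"fingers":5},{"travel":[0.05,0.03,0],"rot":[0,0,0],"fingers":5},{"travel":[0.09,0.05,0],"rot":[0,0,0],"fingers":5},{"travel":[0.13,0.07,0],"rot":[0,0,0],"fingers":5},{"travel":[0.17,0.09,0],"rot":[0,0,0],"fingers":5},{"travel":[0.21,0.11,0],"rot":[0,0,0],"fingers":5},{"travel":[0.25,0.13,0],"rot":[0,0,0],"fingers":5},{"travel":[0.28,0.15,0],"rot":[0,0,0],"fingers":5},{"travel":[0.3,0.16,0],"rot":[0,0,0],"fingers":5},{"travel":[0.3,0.16,0],"rot":[0,0,0],"fingers":5}]}}

```text
time: 8.98
eef_pos: [0.548, 0.0861, 0.1423]
tool_rot: [-1.568, 1.005, -1.655]
ft_force: [0.5, -0.2, -5.5]
grip_width: 0.172
```

```bash
python3 -c "
from h import *
plan((.5,.1,.2))
a=vision.grab_frame('side')[245:355,170:270];b=vision.grab_frame('top')[145:245,170:260]
cv2.imwrite('pics/g7.png',np.hstack([cv2.resize(a,(400,440),interpolation=cv2.INTER_CUBIC),cv2.resize(b,(396,440),interpolation=cv2.INTER_CUBIC)]))"
```

```text
t 8.9833 travel [-0.3598 -0.1518 -0.3262] rot [0. 0. 0.] deg [0. 0. 0.]
pos [0.548  0.0861 0.1423] j [ 0.7816  0.6992 -0.5831  1.733  -0.6919  1.1394 -0.9744] F [ 0.4606 -0.1515 -5.511 ] g 0.17158287708561254
[[-0.0449  0.0734  0.9963]
 [-0.5338  0.8412 -0.086 ]
 [-0.8444 -0.5357  0.0014]]
```

View pics/g7.png

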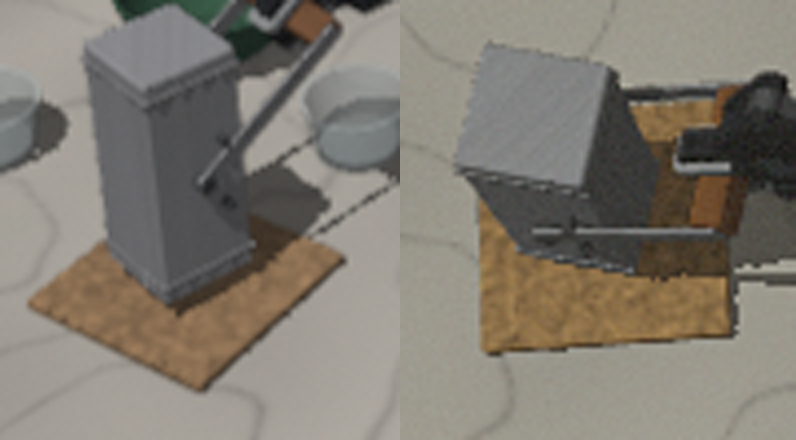

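```bash
python3 - <<'E'
from h import *
S=lambda p:(170+(p[0]+.5)/4-.5,245+(p[1]+.5)/4-.5);T=lambda p:(170+(p[0]+.5)/4.4-.5,145+(p[1]+.5)/4.4-.5)
for l,s,t in(("bLL",(172,303),(120,252)),("bLR",(250,252),(235,272)),("mLL",(203,388),(86,353)),("mLR",(345,262),(333,333)),("UL",(85,48),(88,43)),("UR",(168,5),(213,68)),("LR",(236,52),(188,192)),("LL",(150,98),(60,167))):
    X,e=tri(S(s),T(t)); print(l,X,e)
# mat edges projections check
m=cv2.cvtColor(cv2.imread("pics/top0.png"),cv2.COLOR_BGR2HSV)
for n,box in(("top",(175,155,260,235)),("side",(170,280,260,350))):
    im=cv2.imread(f"pics/{n}0.png"); h=cv2.cvtColor(im,cv2.COLOR_BGR2HSV); mk=((h[...,0]>5)&(h[...,0]<25)&(h[...,1]>70)&(h[...,2]>90)).astype(np.uint8)
    x0,y0,x1,y1=box; q=np.zeros_like(mk); q[y0:y1,x0:x1]=mk[y0:y1,x0:x1]
    c=max(cv2.findContours(q,0,1)[0],key=cv2.contourArea); r=cv2.minAreaRect(c); mo=cv2.moments(c); u=np.array([mo["m10"]/mo["m00"],mo["m01"]/mo["m00"]])
    d=M[n]["R"].T@np.linalg.inv(M[n]["intrinsics"])@np.r_[u,1]; o=-M[n]["R"].T@M[n]["t"]; print(n,u,"mat centre on z=.008",o+d*(.008-o[2])/d[2])
E
```

```text
bLL [0.5251 0.1921 0.028 ] 0.8103173571053919
bLR [0.5229 0.1339 0.0282] 0.7002971526156427
mLL [0.4776 0.2095 0.0055] 0.3348678834605325
mLR [0.5011 0.0837 0.0014] 0.19794536175462077
UL [0.5853 0.183  0.1681] 0.15732476425705325
UR [0.5812 0.1265 0.1685] 1.4092362052430167
LR [0.5214 0.1294 0.1667] 0.9223282510561298
LL [0.5256 0.1868 0.1663] 0.3735590929254667
top [215.2875 195.9284] mat centre on z=.008 [0.5502 0.1586 0.008 ]
side [215.868  315.5692] mat centre on z=.008 [0.5501 0.1633 0.008 ]
```

Everything agrees: tin centre (0.554,0.159), mat centre (0.551,0.160), foot 9–10 mm above the mat. I'll go down 12 mm in 1–1.5 mm rows and watch the force.

Request:
{"method": "send_rows", "body": {"increments": [{"travel":[0.008,0.005,0],"rot":[0,0,0],"fingers":5},{"travel":[0.016,0.01,0],"rot":[0,0,0],"fingers":5},{"travel":[0.024,0.015,0],"rot":[0,0,0],"fingers":5},{"travel":[0.03,0.019,0],"rot":[0,0,0],"fingers":5},{"travel":[0.036,0.023,0],"rot":[0,0,0],"fingers":5},{"travel":[0.042,0.027,0],"rot":[0,0,0],"fingers":5},{"travel":[0.048,0.03,0],"rot":[0,0,0],"fingers":5},{"travel":[0.052,0.033,0],"rot":[0,0,0],"fingers":5},{"travel":[0.052,0.033,0],"rot":[0,0,0],"fingers":5},{"travel":[0.052,0.033,0],"rot":[0,0,0],"fingers":5}]}}

```text
time: 9.92
eef_pos: [0.5484, 0.0863, 0.134]
tool_rot: [-1.565, 1.005, -1.652]
ft_force: [-0.1, 0.9, -4.1]
grip_width: 0.17
```

```bash
python3 -c "
from h import *
plan((.5,.1,.2)); print(env.get_state()['ft_torque'])"
```

```text
t 9.9167 travel [-0.4061 -0.1825 -0.328 ] rot [0. 0. 0.] deg [0. 0. 0.]
pos [0.5484 0.0863 0.134 ] j [ 0.7795  0.7124 -0.5811  1.7364 -0.6903  1.1267 -0.9627] F [-0.051   0.8659 -4.1061] g 0.17028191135327272
[[-0.0436  0.074   0.9963]
 [-0.534   0.8411 -0.0859]
 [-0.8444 -0.5358  0.0029]]
[-2.1313  0.1513  0.001 ]
```

Request:
{"method": "send_rows", "body": {"increments": [{"travel":[0.003,0.002,0],"rot":[0,0,0],"fingers":5},{"travel":[0.006,0.004,0],"rot":[0,0,0],"fingers":5},{"travel":[0.009,0.006,0],"rot":[0,0,0],"fingers":5},{"travel":[0.012,0.008,0],"rot":[0,0,0],"fingers":5},{"travel":[0.012,0.008,0],"rot":[0,0,0],"fingers":5},{"travel":[0.012,0.008,0],"rot":[0,0,0],"fingers":5},{"travel":[0.012,0.008,0],"rot":[0,0,0],"fingers":5},{"travel":[0.012,0.008,0],"rot":[0,0,0],"fingers":5},{"travel":[0.012,0.008,0],"rot":[0,0,0],"fingers":5},{"travel":[0.012,0.008,0],"rot":[0,0,0],"fingers":5}]}}

```text
time: 10.75
eef_pos: [0.5484, 0.0863, 0.1319]
tool_rot: [-1.565, 1.005, -1.652]
ft_force: [-0.3, 0.2, -4.4]
grip_width: 0.176
```

```bash
python3 -c "
from h import *
plan((.5,.1,.2)); print(env.get_state()['ft_torque'])
a=vision.grab_frame('side')[245:355,170:270];b=vision.grab_frame('top')[145:245,170:260]
plan((.5,.1,.2))
cv2.imwrite('pics/g8.png',np.hstack([cv2.resize(a,(400,440),interpolation=cv2.INTER_CUBIC),cv2.resize(b,(396,440),interpolation=cv2.INTER_CUBIC)]))"
```

```text
t 10.75 travel [-0.4181 -0.1905 -0.328 ] rot [0. 0. 0.] deg [0. 0. 0.]
pos [0.5484 0.0863 0.1319] j [ 0.779   0.7158 -0.5805  1.7373 -0.6899  1.1235 -0.9599] F [-0.349   0.1757 -4.377 ] g 0.1761345369497147
[[-0.0435  0.074   0.9963]
 [-0.5341  0.8411 -0.0858]
 [-0.8443 -0.5359  0.003 ]]
[-2.1387  0.1632  0.0079]
t 10.85 travel [-0.4179 -0.1906 -0.328 ] rot [0. 0. 0.] deg [0. 0. 0.]
pos [0.5484 0.0863 0.1319] j [ 0.779   0.7158 -0.5806  1.7373 -0.6899  1.1235 -0.96  ] F [ 0.5115 -0.6234 -4.5134] g 0.1727159638251857
[[-0.0435  0.074   0.9963]
 [-0.5341  0.841  -0.0858]
 [-0.8443 -0.5359  0.003 ]]
```

View pics/g8.png

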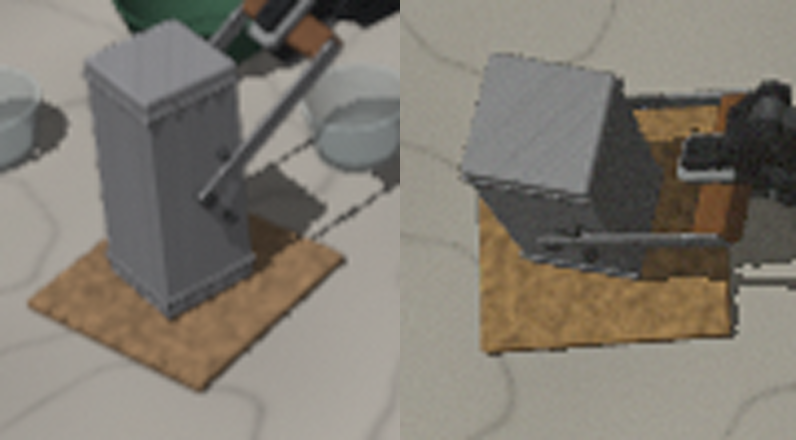

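The side crop shows the foot at (170,315), close to the mat. The force is still the full weight (about 4.4 N), so there is no contact yet. Going on in small steps.

Request:
{"method": "send_rows", "body": {"increments": [{"travel":[0.004,0.003,0],"rot":[0,0,0],"fingers":5},{"travel":[0.008,0.005,0],"rot":[0,0,0],"fingers":5},{"travel":[0.011,0.007,0],"rot":[0,0,0],"fingers":5},{"travel":[0.011,0.007,0],"rot":[0,0,0],"fingers":5},{"travel":[0.011,0.007,0],"rot":[0,0,0],"fingers":5},{"travel":[0.011,0.007,0],"rot":[0,0,0],"fingers":5},{"travel":[0.011,0.007,0],"rot":[0,0,0],"fingers":5},{"travel":[0.011,0.007,0],"rot":[0,0,0],"fingers":5},{"travel":[0.011,0.007,0],"rot":[0,0,0],"fingers":5},{"travel":[0.011,0.007,0],"rot":[0,0,0],"fingers":5}]}}

```text
time: 11.68
eef_pos: [0.5484, 0.0863, 0.13]
tool_rot: [-1.565, 1.005, -1.652]
ft_force: [-0.4, 0.7, -5.2]
grip_width: 0.175
```

```bash
python3 -c "
from h import *
plan((.5,.1,.2)); print(env.get_state()['ft_torque'])"
```

```text
t 11.6833 travel [-0.4289 -0.1975 -0.328 ] rot [0. 0. 0.] deg [0. 0. 0.]
pos [0.5484 0.0863 0.13  ] j [ 0.7785  0.719  -0.58    1.7381 -0.6894  1.1208 -0.9574] F [-0.3818  0.6999 -5.1537] g 0.17512433857538715
[[-0.0434  0.074   0.9963]
 [-0.5341  0.8411 -0.0858]
 [-0.8443 -0.5359  0.003 ]]
[-2.1483  0.1574  0.0377]
```

Request:
{"method": "send_rows", "body": {"increments": [{"travel":[0.004,0.003,0],"rot":[0,0,0],"fingers":5},{"travel":[0.008,0.005,0],"rot":[0,0,0],"fingers":5},{"travel":[0.011,0.007,0],"rot":[0,0,0],"fingers":5},{"travel":[0.011,0.007,0],"rot":[0,0,0],"fingers":5},{"travel":[0.011,0.007,0],"rot":[0,0,0],"fingers":5},{"travel":[0.011,0.007,0],"rot":[0,0,0],"fingers":5},{"travel":[0.011,0.007,0],"rot":[0,0,0],"fingers":5},{"travel":[0.011,0.007,0],"rot":[0,0,0],"fingers":5},{"travel":[0.011,0.007,0],"rot":[0,0,0],"fingers":5},{"travel":[0.011,0.007,0],"rot":[0,0,0],"fingers":5}]}}

```text
time: 12.52
eef_pos: [0.5485, 0.0867, 0.1284]
tool_rot: [-1.565, 1.006, -1.652]
ft_force: [1.2, 1.7, -1.5]
grip_width: 0.171
```

```bash
python3 -c "
from h import *
plan((.5,.1,.2)); print(env.get_state()['ft_torque'])"
```

```text
t 12.5167 travel [-0.4362 -0.2048 -0.3282] rot [0. 0. 0.] deg [0. 0. 0.]
pos [0.5485 0.0867 0.1284] j [ 0.778   0.722  -0.5799  1.7387 -0.6898  1.1184 -0.9549] F [ 1.2226  1.6663 -1.4797] g 0.17064100829212892
[[-0.0432  0.0739  0.9963]
 [-0.5333  0.8416 -0.0856]
 [-0.8448 -0.535   0.0031]]
[-1.0574  0.0494 -0.1414]
```

Contact: the vertical force dropped to 1.5 N and the moment halved. I'll seat it 1 mm more, then open gradually.

Request:
{"method": "send_rows", "body": {"increments": [{"travel":[0.003,0.002,0],"rot":[0,0,0],"fingers":5},{"travel":[0.005,0.003,0],"rot":[0,0,0],"fingers":5},{"travel":[0.005,0.003,0],"rot":[0,0,0],"fingers":5},{"travel":[0.005,0.003,0],"rot":[0,0,0],"fingers":15},{"travel":[0.005,0.003,0],"rot":[0,0,0],"fingers":17},{"travel":[0.005,0.003,0],"rot":[0,0,0],"fingers":20},{"travel":[0.005,0.003,0],"rot":[0,0,0],"fingers":24},{"travel":[0.005,0.003,0],"rot":[0,0,0],"fingers":30},{"travel":[0.005,0.003,0],"rot":[0,0,0],"fingers":38},{"travel":[0.005,0.003,0],"rot":[0,0,0],"fingers":45}]}}

```text
time: 13.35
eef_pos: [0.5484, 0.0861, 0.127]
tool_rot: [-1.565, 1.005, -1.652]
ft_force: [0.2, 0.3, 0.8]
grip_width: 0.528
```

```bash
python3 -c "
from h import *
plan((.5,.1,.2)); print(env.get_state()['ft_torque'])
a=vision.grab_frame('side')[225:355,170:290];b=vision.grab_frame('top')[135:245,170:275]
cv2.imwrite('pics/g9.png',np.hstack([cv2.resize(a,(406,440),interpolation=cv2.INTER_CUBIC),cv2.resize(b,(394,440),interpolation=cv2.INTER_CUBIC)]))"
```

```text
t 13.35 travel [-0.4462 -0.207  -0.3281] rot [0. 0. 0.] deg [0. 0. 0.]
pos [0.5484 0.0861 0.127 ] j [ 0.778   0.7236 -0.5789  1.7392 -0.6887  1.1168 -0.9538] F [0.1536 0.3068 0.7992] g 0.5275714580443535
[[-0.0437  0.0741  0.9963]
 [-0.5343  0.8409 -0.086 ]
 [-0.8442 -0.5361  0.0029]]
[-0.9226  0.0787 -0.0025]
```

View pics/g9.png

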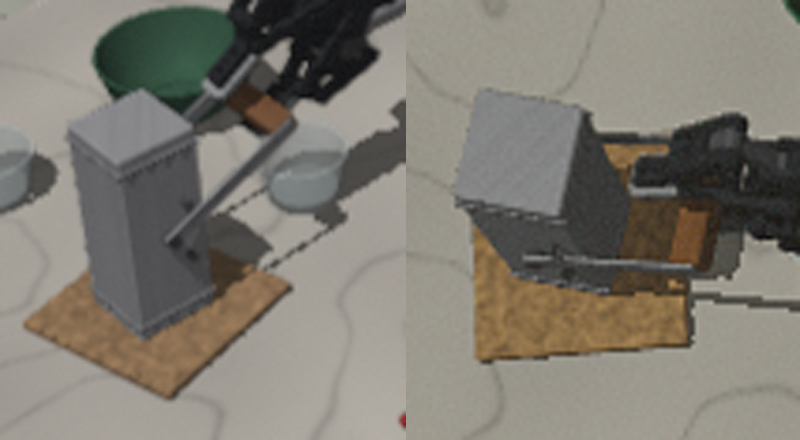

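The tin stands on its foot with the bar between the open pads. I'll open a little wider and back out along the tool axis.

Request:
{"method": "send_rows", "body": {"increments": [{"travel":[0,0,0],"rot":[0,0,0],"fingers":52},{"travel":[0,0,0],"rot":[0,0,0],"fingers":58},{"travel":[0,-0.03,0],"rot":[0,0,0],"fingers":60},{"travel":[0,-0.07,0],"rot":[0,0,0],"fingers":60},{"travel":[0,-0.14,0],"rot":[0,0,0],"fingers":60},{"travel":[0,-0.23,0],"rot":[0,0,0],"fingers":60},{"travel":[0,-0.35,0],"rot":[0,0,0],"fingers":60},{"travel":[0,-0.48,0],"rot":[0,0,0],"fingers":60},{"travel":[0,-0.6,0],"rot":[0,0,0],"fingers":60},{"travel":[0,-0.7,0],"rot":[0,0,0],"fingers":60}]}}

```text
time: 14.28
eef_pos: [0.541, -0.0046, 0.1843]
tool_rot: [-1.563, 1.004, -1.653]
ft_force: [0.5, -0.5, 0.2]
grip_width: 0.707
```

```bash
python3 -c "
from h import *
plan((.5,.1,.2))
A=vision.grab_frame('side');B=vision.grab_frame('top')
a=A[225:355,170:290];b=B[135:245,170:275]
cv2.imwrite('pics/g10.png',np.hstack([cv2.resize(a,(406,440),interpolation=cv2.INTER_CUBIC),cv2.resize(b,(394,440),interpolation=cv2.INTER_CUBIC)]));cv2.imwrite('pics/g10s.png',A)"
```

```text
t 14.2833 travel [-0.4495  0.5089 -0.3332] rot [0. 0. 0.] deg [0. 0. 0.]
pos [ 0.541  -0.0046  0.1843] j [ 0.8825  0.6781 -0.5418  1.6095 -0.6312  1.3445 -0.9916] F [ 0.5252 -0.509   0.2192] g 0.707365074485926
[[-0.0439  0.0764  0.9961]
 [-0.5354  0.84   -0.0881]
 [-0.8435 -0.5372  0.004 ]]
```

View pics/g10.png

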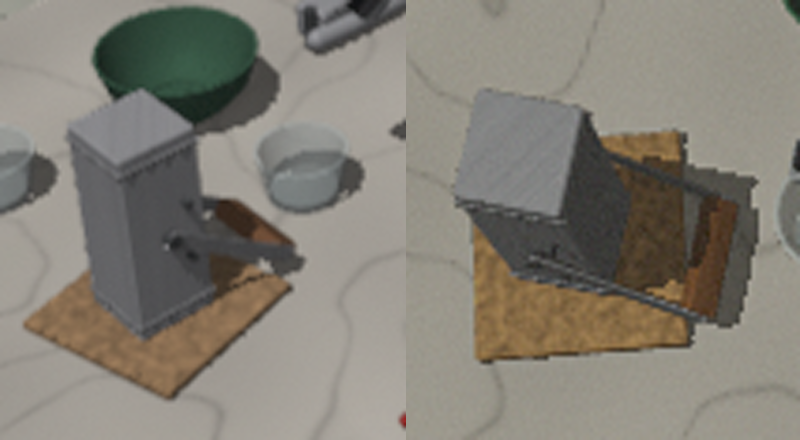

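View pics/g10s.png

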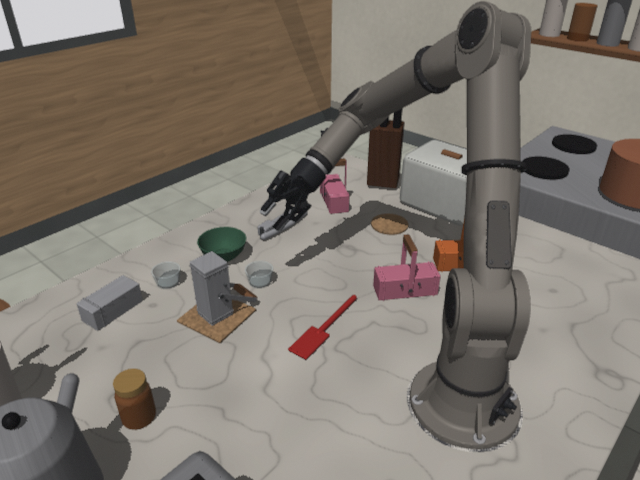

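Request:
{"method": "send_rows", "body": {"increments": [{"travel":[0,-0.05,0],"rot":[0,0,0],"fingers":60},{"travel":[0,-0.1,0],"rot":[0,0,0],"fingers":60},{"travel":[0,-0.15,0],"rot":[0,0,0],"fingers":60},{"travel":[0,-0.2,0],"rot":[0,0,0],"fingers":60},{"travel":[0,-0.2,0],"rot":[0,0,0],"fingers":60},{"travel":[0,-0.2,0],"rot":[0,0,0],"fingers":60},{"travel":[0,-0.2,0],"rot":[0,0,0],"fingers":60},{"travel":[0,-0.2,0],"rot":[0,0,0],"fingers":60},{"travel":[0,-0.2,0],"rot":[0,0,0],"fingers":60},{"travel":[0,-0.2,0],"rot":[0,0,0],"fingers":60}]}}

```text
time: 15.22
eef_pos: [0.5382, -0.0268, 0.1993]
tool_rot: [-1.566, 1.006, -1.652]
ft_force: [0.8, -0.2, 0.1]
grip_width: 0.702
```

```bash
python3 - <<'E'
from h import *
S=lambda p:(170+(p[0]+.5)/3.385-.5,225+(p[1]+.5)/3.385-.5);T=lambda p:(170+(p[0]+.5)/3.752-.5,135+(p[1]+.5)/4-.5)
X={}
for l,s,t in(("UL",(68,132),(69,88)),("UR",(140,90),(179,108)),("LR",(196,128),(157,216)),("LL",(120,178),(51,200)),("bLL",(143,337),(109,275)),("bLR",(215,290),(212,292))):
    X[l],e=tri(S(s),T(t)); print(l,X[l],e)
top=(X["UL"]+X["UR"]+X["LR"]+X["LL"])/4; ax=((X["LL"]-X["bLL"])+(X["LR"]-X["bLR"]))/2; ax/=np.linalg.norm(ax)
print(top,ax,np.degrees(np.arccos(ax[2])))
A=vision.grab_frame('side');B=vision.grab_frame('top');o=cv2.imread("pics/g10s.png")
print("side diff since last",np.abs(A[240:340,170:270].astype(int)-o[240:340,170:270]).mean(),env.get_state()["time"])
a=A[225:355,170:290];b=B[135:245,170:275]
cv2.imwrite('pics/g11.png',np.hstack([cv2.resize(a,(406,440),interpolation=cv2.INTER_CUBIC),cv2.resize(b,(394,440),interpolation=cv2.INTER_CUBIC)]))
E
```

```text
UL [0.5849 0.1894 0.1535] 0.6177836217003521
UR [0.5819 0.1301 0.1559] 1.0435406751314216
LR [0.5231 0.1332 0.1554] 0.43118765705357903
LL [0.5278 0.1927 0.147 ] 0.08513549439986307
bLL [0.5272 0.1924 0.0149] 0.06142249516311511
bLR [0.5248 0.1297 0.016 ] 1.0837428886834688
[0.5544 0.1614 0.1529] [-0.0039  0.014   0.9999] 0.830719801479733
side diff since last 0.8362666666666667 15.3167
```

View pics/g11.png

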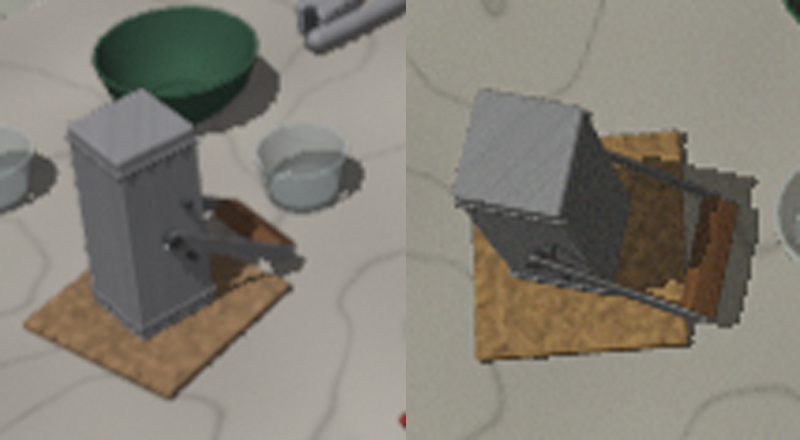

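The picture is unchanged. The tin is upright (about 1°), centred 3–4 mm from the mat's centre, and the gripper is well clear. Handing in.

```bash
python3 -c "
from rig import env
print(env.job_done()); print(env.get_state()['time'])"
```

```text
the job is handed in; nothing more can be done
None
the job is handed in; nothing more can be done
```

I lifted the bare-metal tin by its handle and the end facing world (-0.52, -0.85), on the jaw's +x side, dipped. I carried it over the square mat and leaned the handle about 57° in total. Then I lowered it until the wrist force showed contact, opened the gripper and backed away. I handed the job in just after 15.3 s on the robot's clock; no verdict is reported.

- **Final position:** the tin stands upright to within about 1°, heavy end down. Its centre is near (0.554, 0.161), about 3–4 mm from the mat's centre at about (0.551, 0.160).
- **At rest:** two side pictures about 1 s apart show the tin unmoved. The handle has dropped to rest on its lower side, and the wrist force is about zero with the gripper well clear.
- **Disagreements:** the mat's corners measured 3–7 mm too low in z, and its centre from the two cameras differed by about 5 mm. The tin's foot touched about 4 mm lower than the pictures suggested, so I relied on the force reading there.

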